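# Cock and pin the sprung striker

### The arm

A 7-joint arm with a two-finger parallel gripper is mounted at the origin on the work surface. World frame = base frame: x ahead of the robot, y to its left, z up, the work surface at z = 0. Lengths are in m, angles in rad, forces in N, time in s.
With the tool pointing down it reaches from about 0.4 to 0.875 m from the base axis. Payload 19.3 kg.
Tool frame: the origin (TCP) lies at the very end of the fingers, on their centre line; the grasp point (between the pads) lies 19 mm behind it; z points along the fingers, y is the line along which they close (so a half turn about z gives the same grasp; the last joint's range is limited). The gripper opens to 85 mm and grips with 20 to 120 N. Pads are 22 mm wide; open, the fingers measure 114 mm over their backs; the gripper's body (76 mm by 85 mm) begins 54 mm behind the grasp point. The pads swing forward as they close: fully open they stand 13 mm farther back than shut.
Start: joints at [-1.21, 0.521, -0.036, 1.599, 0.021, 1.021, -0.113], TCP at [0.261, 0.568, 0.231] pointing down, gripper open.
Joint ranges: [-2.91, 2.91], [-0.3, 2.13], [-1.5, 1.42], [0.17, 2.43], [-1.26, 4.41], [0.16, 1.93], [-2.52, 2.52]. Speed limits (rad/s): [1.89, 1.89, 2.39, 2.39, 3.01, 3.01, 3.01].

### API

Orientations are given as [roll, pitch, yaw] about the fixed x, y, z axes, in that order (R = Rz(yaw) Ry(pitch) Rx(roll)).
In Python, from workcell import bot gives the robot as it stands.
- The arm moves only by the tool carry_out, never from a script. Its argument "rows" is a list that holds one entry, the list of rows, each a list of 4 numbers: the shift along the tool's x, y, z in m, then the turn about the tool's z in degrees. In form: [[[x, y, z, twist], ...]]. A call has 1 to 12 rows; each row is the pose to reach, as a shift and turn from the pose commanded when the call began, along the tool's axes at that moment; what a row does not reach only later rows make up. A row lasts 1/12 s, in which the tool goes at most 41.7 mm and 7.16 degrees, less where a joint would pass 70% of its speed; a pose out of reach is approached as far as the arm can. A call with a gripper value outside its range is refused whole. "grip" is the finger opening in m, from 0 to 0.0854, set as the call begins (left out, the last holds). The fingers move at their own pace and stop on an object; "grip_force" is the grip in N (left out, the last holds). Time passes only in rows, so rows that repeat a pose let the fingers close. It gives the time, the measured TCP pose, the force, the opening and the grip force at its end, in the units of the state.
- bot.observe(): the state, without advancing time (a new reading comes with each control period).
- bot.grab_frame(name): name is "side" or "top"; returns a dict with "pixels" (400x640x3 uint8, red, green, blue), "K" (3x3 intrinsics, pixels), "k1" (the pictures are not rectified: a ray, as slopes to the right and down, at radius r is drawn at 1 + k1 r^2 times it, then the intrinsics apply), "pose" (4x4, takes a point from camera to world coordinates). Camera axes: x right, y down, z forward; pixel columns grow to the right and rows downward; lengths in m; the calibration is good to about 2 mm. A picture is of the moment at which its call begins. There is no depth.
- bot.job_done(): hands the job in; it is judged then, once.
Trained networks look in a picture, given as the dict that the camera call returned (one of the last four; its "shot" number tells which), for a name from the list of things; names that differ only in an ending like _2 or _b are one class to them, and where a whole thing is asked for, a point or a joint stands for the part that bears it (a point fixed in the world has none). Each returns a list of dicts, best first, with "conf" (0 to 1); they miss things now and then, are a little off and sometimes report something else, mostly with a low value. They report only what shows in the picture. A call takes as long as a camera call. They do not tell look-alikes from the thing itself.
- bot.look_for(picture, label): "position" ([column, row] in pixels, amid what is visible of it).
- bot.regions_of(picture, label): "region" (400x640 bool, what is visible of it) and "position" ([column, row] in pixels, amid what is visible of it).
- bot.spot_point(picture, label): "position" ([column, row] in pixels: a listed point, or the origin of a listed thing).
The state is a dict: "clock": time; "qpos": joint angles; "qd": joint speeds; "joint_efforts": joint torques, N m; "position": TCP position; "tool_rot": TCP orientation; "force": force on the tool from outside, world axes, zero at the start; "moment": the same for the moment, N m; "grip_width": finger opening in m; "finger_force": force on a finger pad.
Only numpy, scipy, OpenCV 4.12 (cv2) and the standard library are available. Lean on these libraries where they do the work, as an engineer would, in place of code of your own. Each camera call takes 0.05 s, during which the arm holds its last target. There are 200 camera calls.

### The job

Get the collision striker ready for the next class: take the square-handled locking pin from the wooden stand, swing the sprung bracket round against its spring, and lock it there by pushing the pin fully home through the bracket's hole into the lock hole hidden beneath the bracket, so that the pin's collar is seated on the bracket and the pin alone holds it. The lock hole cannot be seen, so feel for it. Leave everything else on the bench where it is.

Things in the scene. Friction and masses are not known exactly. Their poses are not given: they have to be found in the camera images.
- lock_pin: Locking pin, upright in one of the stand's two wells. Origin at the centre of its lower tip, z up. From the tip: steel shank 16 mm across, 34 mm long (lowest 6 mm taper to an 8 mm flat); collar 32 mm across from 34 to 40 mm; black square handle 26 x 26 mm from 40 to 88 mm, faces square to the pin's x and y. 0.1 to 0.2 kg.
- pin_tip (a point): Centre of the locking pin's lower tip (the pin's origin).
- stand: Fixed dark wooden block 170 x 75 mm, 45 mm high, origin under its centre, with two through wells 21 mm wide at x = -45 and +45 mm. The pin's collar rests on its top, so a lift of 34 mm frees the pin. The other well holds a ball-headed bench stop, too short to lock: leave it there.
- striker_base: Grey steel base plate of the striker, fixed to the table, 270 x 300 mm, 10 mm thick. Origin on the vertical pivot axis at table height; z up. It carries the sprung bracket and, under the bracket, the lock track.
- track (a point): Point on the pivot axis at the height of the lock track's top, 32 mm above the table. The track is a flat steel arc 90 to 150 mm from the axis under the bracket, smooth but for one lock hole, 18 mm wide, 22 mm deep, 120 mm from the axis. The bracket hides it; its place differs each time: under the bracket's hole at some joint value from 0.55 to 0.90.
- pivot (a point): The vertical pivot axis, at the height of the bracket plate's upper face (46 mm above the table). Hub and coil spring stand up to 70 mm there, 28 mm in radius.
- bracket_hole (a point): Centre of the bracket's 18 mm through hole, on the upper face of its 10 mm plate (46 mm above the table), 120 mm from the pivot axis. Its x points away from the pivot, its y along the travel against the spring. The fan-shaped plate reaches from 25 mm behind the hole to 1.4 rad ahead; a hammer block (50 mm high) is at its rim, 150 to 172 mm from the pivot.
- bracket (a joint): Angle of the bracket, rad: 0 at rest on its stop, growing counter-clockwise seen from above, to a stop at 1.15. The return spring takes about 2 N at the hole to start it and 6 N at 0.9; let go, it flies back to 0. A pin through its hole, tip on the track, can drag it round until the tip drops in; the spring load makes the pin rub in the holes, up to 7 N up or down.
- bench_stop: Bystander in the stand's other well: black ball head 34 mm across, 32 mm collar, short shank. Origin 12 mm below its tip, same height as the locking pin's origin. Leave it alone.
- trolley: Bystander: aluminium collision trolley 140 x 80 mm, 49 mm high; origin under its centre.
- weight_big: Bystander: brass weight 64 mm across, 68 mm high; origin under its centre.
- weight_small: Bystander: brass weight 48 mm across, 56 mm high; origin under its centre.
- lens_holder: Bystander: lens on a stand, 140 mm high, foot 70 x 90 mm; origin under its centre.
- jar: Bystander: glass jar 60 mm across, 85 mm high; origin under its centre.
- bar_magnet: Bystander: steel bar magnet 100 x 22 x 14 mm; origin under its centre.
There are look-alikes about, which are no part of the job. Leave any orange or turquoise look-alike of the lock_pin alone.

How it is judged:
At the end, for the whole second after the job is handed in: The bracket stands swung to 0.48 to 0.98 rad, held by the pin alone; the pin is at rest, upright within 0.2 rad, its tip within 7 mm of the bracket hole's axis and less than 16 mm above the table (16 mm deep in the lock hole, collar within 4 mm of the bracket) (z of pin_tip in the frame of striker_base below 0.016 m and horizontal distance between pin_tip and bracket_hole below 0.007 m and value of joint bracket between 0.48 and 0.98 rad and angle between lock_pin's own z axis and vertical below 0.2 rad and linear speed of lock_pin below 0.02 m/s); the robot touches nothing.
It fails at once if a bystander (bench stop, trolley, weights, lens, jar, magnet) is moved by more than 30 mm (distance of any of bench_stop, trolley, weight_big, weight_small, lens_holder, jar, bar_magnet from where it was at the start of the episode above 0.03 m).
It also fails if it takes over 56 s, if anything falls off the work surface, if the arm or the gripper's body presses on something with over 40 N, if the wrist force passes 120 N, or if a joint passes its speed limit or range.

## Working session

There is one attempt and no reset: what is moved stays moved. The work goes in short steps, Python scripts to look and compute and a tool call to move; the robot and the scene stay as the last step left them, time stands still between calls to the robot, and variables do not carry over. Pictures are saved under pics/ and viewed, at most 10 in all, crops included, and the job is handed in when it is done.

Besides the shell and the picture viewer there is one more tool, called after ">>>" in YAML: its name, and indented under it one key for each argument. carry_out: Moves the arm, as the interface text tells. Its arguments: {"type":"object","properties":{"rows":{"type":"array","items":{"type":"array","items":{"type":"array","items":{"type":"number"}}}},"grip":{"type":"number"},"grip_force":{"type":"number"}},"required":["rows"]}

```bash
mkdir -p pics; cat > h.py <<'E'
import numpy as np, cv2, pickle
from workcell import bot
def save(p,n): cv2.imwrite('pics/'+n,cv2.cvtColor(p['pixels'],cv2.COLOR_RGB2BGR))
def ray(p,uv):
    K=np.array(p['K']);k=p['k1'];T=np.array(p['pose'])
    d=np.array([(uv[0]-K[0,2])/K[0,0],(uv[1]-K[1,2])/K[1,1]]);s=d.copy()
    for _ in range(30): s=d/(1+k*(s@s))
    return T[:3,3],T[:3,:3]@np.array([s[0],s[1],1])
def at(p,uv,z):
    o,d=ray(p,uv);return o+d*(z-o[2])/d[2]
def proj(p,X):
    K=np.array(p['K']);T=np.array(p['pose']);c=T[:3,:3].T@(np.array(X)-T[:3,3]);s=c[:2]/c[2];s=s*(1+p['k1']*(s@s))
    return np.array([K[0,0]*s[0]+K[0,2],K[1,1]*s[1]+K[1,2]])
def tri(p,a,q,b):
    A=[];B=[]
    M=np.zeros((3,3));v=np.zeros(3)
    for o,d in (ray(p,a),ray(q,b)):
        d=d/np.linalg.norm(d);P=np.eye(3)-np.outer(d,d);M+=P;v+=P@o
    return np.linalg.solve(M,v)
E
python3 - <<'E'
from h import *
np.set_printoptions(precision=3,suppress=True)
s=bot.grab_frame('side');t=bot.grab_frame('top')
save(s,'s0.png');save(t,'t0.png')
print(s['pose'][:3,3] if hasattr(s['pose'],'shape') else s['pose'],t['pose'])
Z=dict(lock_pin=.011,pin_tip=.011,stand=0,striker_base=0,pivot=.046,bracket_hole=.046,bench_stop=.011,track=.032,trolley=0,weight_big=0,weight_small=0,lens_holder=0,jar=0,bar_magnet=0)
for n,z in Z.items():
  for nm,p in (('s',s),('t',t)):
    for r in bot.spot_point(p,n)[:4]: print(n,nm,np.round(r['position']),round(r['conf'],2),at(p,r['position'],z)[:2])
print(bot.observe())
E
```

```text
[0.25  1.073 0.969] [[ 0.004 -0.992  0.129  0.314]
 [-1.    -0.002  0.011 -0.002]
 [-0.01  -0.13  -0.992  1.565]
 [ 0.     0.     0.     1.   ]]
lock_pin s [253. 316.] 0.91 [0.551 0.39 ]
lock_pin s [329. 306.] 0.77 [0.385 0.327]
lock_pin s [292. 324.] 0.58 [0.458 0.393]
lock_pin s [293. 289.] 0.55 [0.48  0.294]
lock_pin t [234. 218.] 0.68 [0.473 0.292]
lock_pin t [206. 224.] 0.65 [0.456 0.383]
lock_pin t [337. 178.] 0.54 [ 0.608 -0.047]
lock_pin t [209. 193.] 0.49 [0.556 0.377]
pin_tip s [289. 326.] 0.77 [0.464 0.399]
pin_tip s [252. 316.] 0.68 [0.553 0.39 ]
pin_tip s [289. 286.] 0.62 [0.492 0.286]
pin_tip s [334. 301.] 0.52 [0.377 0.31 ]
pin_tip t [205. 193.] 0.54 [0.557 0.39 ]
stand s [277. 287.] 0.84 [0.523 0.286]
stand t [236. 201.] 0.91 [0.533 0.288]
striker_base s [280. 196.] 0.78 [ 0.605 -0.052]
striker_base s [257. 282.] 0.19 [0.575 0.28 ]
striker_base t [340. 182.] 0.97 [ 0.598 -0.057]
striker_base t [435. 159.] 0.33 [ 0.677 -0.377]
pivot s [282. 185.] 0.68 [ 0.596 -0.05 ]
pivot s [309. 205.] 0.52 [0.499 0.024]
pivot t [337. 177.] 0.86 [ 0.604 -0.046]
bracket_hole s [312. 20
[... 936 characters left out ...]
77 0.462]
lens_holder t [235. 202.] 0.28 [0.531 0.291]
jar s [370. 137.] 0.41 [ 0.383 -0.422]
jar t [449. 244.] 0.71 [ 0.392 -0.417]
bar_magnet s [285. 136.] 0.66 [ 0.672 -0.376]
bar_magnet t [432. 159.] 0.66 [ 0.678 -0.368]
{'clock': 1.5, 'qpos': array([-1.21 ,  0.521, -0.036,  1.599,  0.021,  1.021, -0.113]), 'qd': array([ 0.   , -0.   ,  0.001, -0.001,  0.002,  0.001, -0.001]), 'joint_efforts': array([  0.   , -92.684,   1.979, -37.024,   0.018,   0.002,  -0.   ]), 'position': array([0.261, 0.568, 0.231]), 'tool_rot': array([-3.142, -0.   ,  2.711]), 'force': array([ 0.127,  0.181, -1.485]), 'moment': array([ 0.026, -0.004,  0.03 ]), 'finger_force': 0.0, 'grip_width': 0.08518418953043416}
```

View pics/s0.png

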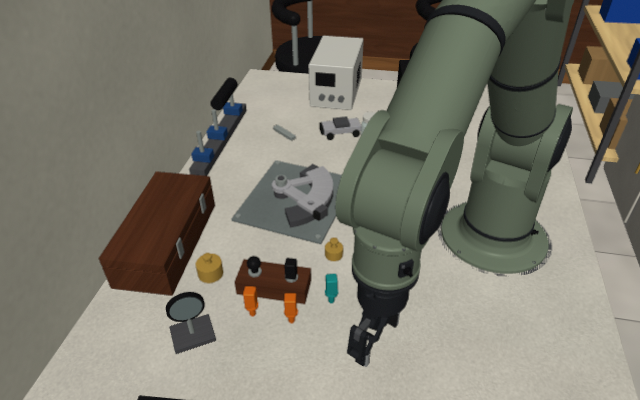

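View pics/t0.png

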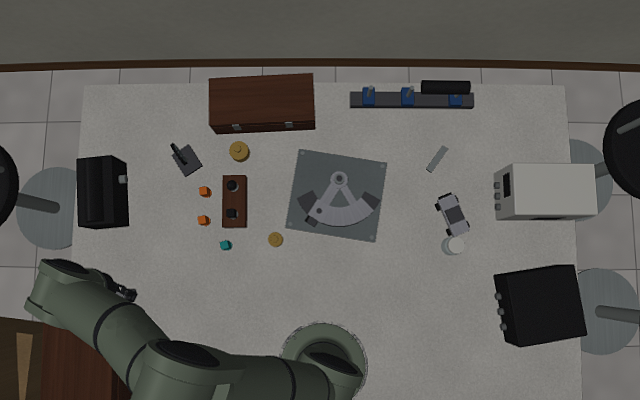

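Side view: the stand holds a ball head at (254,263) and a black square handle at (291,267). The look-alikes are orange at (250,300) and (291,306), and turquoise at (331,288). I choose the black square handle and check it in a close crop.

```bash
python3 - <<'E'
import cv2,numpy as np
s=cv2.imread('pics/s0.png');t=cv2.imread('pics/t0.png')
a=cv2.resize(s[245:315,225:345],None,fx=6.6,fy=6.6,interpolation=cv2.INTER_CUBIC)[:300,:390]
a=cv2.resize(s[250:300,235:315],(400,250),interpolation=cv2.INTER_CUBIC)
b=cv2.resize(t[170:230,215:255],(400,600),interpolation=cv2.INTER_CUBIC)
c=cv2.resize(t[165:235,290:370],(400,350),interpolation=cv2.INTER_CUBIC)
cv2.imwrite('pics/c0.png',np.hstack([np.vstack([a,c]),b]))
E
```

```text
(no output)
```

View pics/c0.png

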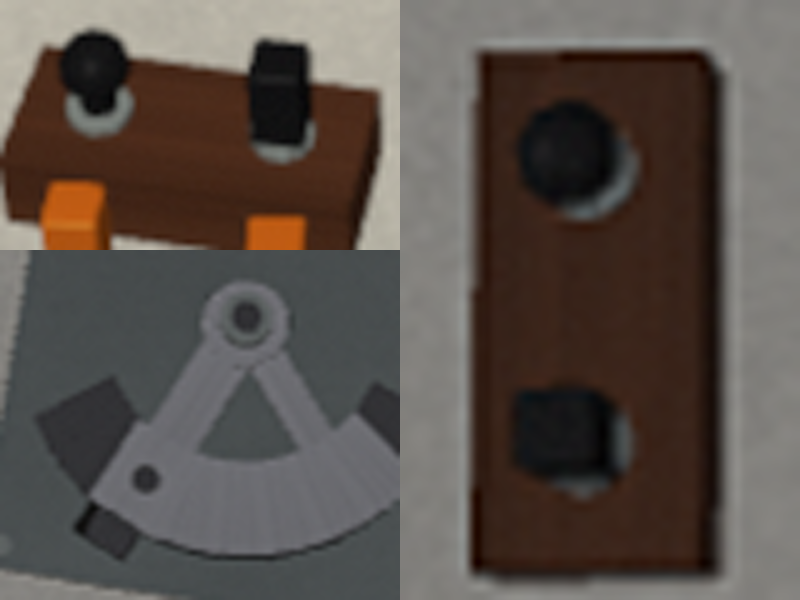

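```bash
python3 - <<'E'
from h import *
np.set_printoptions(precision=4,suppress=True)
s=bot.grab_frame('side');t=bot.grab_frame('top')
print('pin top',at(t,(230.8,213.3),.099),at(s,(291,261.5),.099),tri(t,(230.8,213.3),s,(291,261.5)))
print('hole',at(t,(319.2,210.6),.046),at(s,(312,207),.046))
print('pivot',at(t,(339.2,178.2),.070))
# dark handle mask: fit rect in top view
for n,p,b in(('t',t,(222,200,244,226)),):
  r=p['pixels'][b[1]:b[3],b[0]:b[2]].astype(int); m=((r.max(2)<45)).astype('uint8')
  c=max(cv2.findContours(m,0,1)[0],key=cv2.contourArea); print(cv2.minAreaRect(c),cv2.contourArea(c))
print('stand corners',at(t,(223.3,175.2),.045),at(t,(222.5,226.8),.045),at(t,(246,227),.045),at(t,(246,175.5),.045))
# tool-frame shift
o=bot.observe();P=o['position'];y=o['tool_rot'][2]
print(P,y, (y%np.pi))
E
```

```text
pin top [0.48   0.2855 0.099 ] [0.4826 0.2872 0.099 ] [0.4815 0.286  0.0977]
hole [0.4955 0.0107 0.046 ] [0.4889 0.0295 0.046 ]
pivot [ 0.5969 -0.0529  0.07  ]
((9.0, 12.5), (9.0, 10.0), 90.0) 77.0
stand corners [0.6112 0.3243 0.045 ] [0.4423 0.3218 0.045 ] [0.4419 0.2457 0.045 ] [0.6102 0.2497 0.045 ]
[0.261  0.5679 0.2313] 2.7107665882844594 2.7107665882844594
```

>>> carry_out:
  rows:
    - [[-0.032,-0.0165,0,-2.5],[-0.064,-0.033,0,-5],[-0.0955,-0.0495,0,-7.5],[-0.1275,-0.066,0,-10],[-0.159,-0.0825,0.0,-12.5],[-0.191,-0.099,0.01,-15],[-0.223,-0.115,0.02,-17.5],[-0.255,-0.132,0.035,-20],[-0.2865,-0.148,0.05,-22.5],[-0.3183,-0.1646,0.07,-24.6],[-0.3183,-0.1646,0.08,-24.6],[-0.3183,-0.1646,0.08,-24.6]]
  grip: 0.0854

```text
clock: 2.6
position: [0.4818, 0.2828, 0.1492]
tool_rot: [-3.139, -0.002, 3.136]
force: [-1.1, 0.8, 0.2]
grip_width: 0.0859
finger_force: 0.0
```

>>> carry_out:
  rows:
    - [[0,0,0.02,0],[0,0,0.045,0],[0,0,0.07,0],[0,0,0.085,0],[0,0,0.093,0],[0,0,0.093,0]]

```text
clock: 3.1
position: [0.4806, 0.286, 0.0574]
tool_rot: [-3.141, -0.002, 3.141]
force: [-1.3, 0.8, 1.0]
grip_width: 0.0853
finger_force: 0.0
```

>>> carry_out:
  rows:
    - [[0,0,0,0],[0,0,0,0],[0,0,0,0],[0,0,0,0],[0,0,0,0],[0,0,0,0],[0,0,0,0],[0,0,0,0]]
  grip: 0.015
  grip_force: 60

```text
clock: 3.77
position: [0.4819, 0.2864, 0.0591]
tool_rot: [3.14, 0.001, 3.14]
force: [-1.1, 3.4, 7.3]
grip_width: 0.0254
finger_force: 60.0
```

>>> carry_out:
  rows:
    - [[0,0,-0.01,0],[0,0,-0.03,0],[0,0,-0.055,0],[0,0,-0.08,0],[0,0,-0.09,0],[0,0,-0.09,0],[0,0,-0.09,0]]

```text
clock: 4.35
position: [0.4814, 0.2852, 0.148]
tool_rot: [-3.142, 0.0, 3.14]
force: [-0.3, 0.0, -2.0]
grip_width: 0.0253
finger_force: 60.3
```

>>> carry_out:
  rows:
    - [[0,-0.02,0,0],[0,-0.05,0,0],[0,-0.08,0,0],[0,-0.11,0,0],[-0.003,-0.14,0,0],[-0.006,-0.17,0,0],[-0.009,-0.2,0,0],[-0.012,-0.23,0,0],[-0.0145,-0.255,0,0],[-0.0145,-0.27,0,0],[-0.0145,-0.275,0,0],[-0.0145,-0.275,0,0]]

```text
clock: 5.35
position: [0.4949, 0.0092, 0.1471]
tool_rot: [-3.141, -0.002, 3.138]
force: [0.0, -0.1, -1.9]
grip_width: 0.025
finger_force: 60.4
```

```bash
python3 - <<'E'
from h import *
np.set_printoptions(precision=4,suppress=True)
s=bot.grab_frame('side');t=bot.grab_frame('top');save(s,'s1.png');save(t,'t1.png')
o=bot.observe();print(o['clock'],o['position'],o['tool_rot'],o['force'],o['grip_width'])
for n in('pin_tip','bracket_hole'):
  for q,p in(('s',s),('t',t)):
    for r in bot.spot_point(p,n)[:4]: print(n,q,np.round(r['position'],1),round(r['conf'],2),at(p,r['position'],.046 if 'b' in n else o['position'][2]-.048))
print(proj(s,o['position']-[0,0,.048]),proj(s,(.4955,.0107,.046)),proj(t,(.4955,.0107,.046)))
a=cv2.imread('pics/s1.png')[150:240,240:350];b=cv2.imread('pics/t1.png')[160:235,285:375]
a=cv2.resize(a,(440,360),interpolation=2);b=cv2.resize(b,(432,360),interpolation=2)
cv2.imwrite('pics/c1.png',np.hstack([a[:,:],b])[:, :800] if 0 else np.vstack([cv2.resize(a,(366,300)),cv2.resize(b,(366,300))]))
E
```

```text
5.45 [0.4952 0.0113 0.1475] [ 3.1413 -0.0012  3.1408] [ 0.9648  0.2418 -2.2697] 0.025236851848659612
pin_tip s [290.7 325.1] 0.65 [0.4406 0.4593 0.0995]
pin_tip s [250.8 314.5] 0.65 [0.5287 0.4499 0.0995]
pin_tip s [310.1 184.9] 0.6 [0.4996 0.0004 0.0995]
pin_tip t [207.1 195.4] 0.46 [0.5361 0.3619 0.0995]
bracket_hole s [309.6 202.7] 0.73 [0.4993 0.0128 0.046 ]
[310.8173 187.5253] [311.1094 202.3896] [319.2107 210.6024]
```

View pics/c1.png

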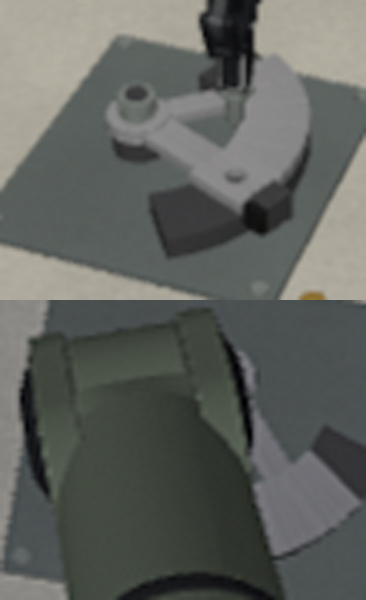

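The side crop shows the pin held upright, its tip at about (310.6,185.5) directly above the bracket hole at (310.9,203). The hole lies where the earlier measurement predicted. I lower the pin by feel.

>>> carry_out:
  rows:
    - [[0,0,0.015,0],[0,0,0.035,0],[0,0,0.048,0],[0,0,0.052,0],[0,0,0.054,0],[0,0,0.056,0],[0,0,0.058,0],[0,0,0.058,0]]

```text
clock: 6.32
position: [0.4958, 0.0105, 0.0906]
tool_rot: [3.142, 0.001, 3.14]
force: [0.0, -1.2, -1.5]
grip_width: 0.0253
finger_force: 60.3
```

>>> carry_out:
  rows:
    - [[0,0,0.002,0],[0,0,0.004,0],[0,0,0.006,0],[0,0,0.008,0],[0,0,0.009,0],[0,0,0.009,0]]

```text
clock: 6.82
position: [0.4955, 0.0105, 0.081]
tool_rot: [3.141, -0.0, 3.14]
force: [1.2, 3.4, -2.5]
grip_width: 0.0252
finger_force: 60.0
```

>>> carry_out:
  rows:
    - [[0,0,0.001,0],[0,0,0.002,0],[0,0,0.003,0],[0,0,0.003,0]]

```text
clock: 7.15
position: [0.4959, 0.0107, 0.0794]
tool_rot: [3.141, 0.001, 3.14]
force: [-8.6, 5.3, 29.5]
grip_width: 0.0252
finger_force: 64.0
```

>>> carry_out:
  rows:
    - [[0,0,-0.0015,0],[0.003,-0.005,-0.0015,0],[0.006,-0.0104,-0.0015,0],[0.0084,-0.016,-0.0015,0],[0.0107,-0.0215,-0.0015,0],[0.0107,-0.0215,-0.0015,0]]

```text
clock: 7.65
position: [0.4844, -0.0126, 0.0798]
tool_rot: [-3.141, -0.0, 3.139]
force: [-2.0, 1.4, 1.1]
grip_width: 0.0257
finger_force: 60.6
```

>>> carry_out:
  rows:
    - [[0.0018,-0.0056,0.0003,0],[0.0036,-0.0113,0.0003,0],[0.005,-0.0171,0.0003,0],[0.0061,-0.023,0.0003,0],[0.0068,-0.0289,0.0003,0],[0.0074,-0.0348,0.0003,0],[0.0074,-0.0348,0.0003,0]]

```text
clock: 8.23
position: [0.4777, -0.0466, 0.0798]
tool_rot: [3.142, 0.001, 3.139]
force: [-0.7, 2.5, 5.7]
grip_width: 0.0256
finger_force: 61.2
```

```bash
python3 - <<'E'
from h import *
np.set_printoptions(precision=4,suppress=True)
for i in range(2):
  s=bot.grab_frame('side');o=bot.observe();print(o['clock'],o['position'],o['force'])
save(s,'s2.png')
print([(np.round(r['position'],1),r['conf'],at(s,r['position'],.046)) for r in bot.spot_point(s,'bracket_hole')[:2]])
a=cv2.imread('pics/s2.png')[150:240,240:360]
cv2.imwrite('pics/c2.png',cv2.resize(a,(640,480),interpolation=2))
E
```

```text
8.2833 [ 0.4777 -0.0466  0.0797] [-0.9029  0.1949  5.8447]
8.3333 [ 0.4776 -0.0466  0.0797] [0.538  1.2008 6.4536]
[(array([322.1, 190.2]), 0.92, array([ 0.4759, -0.0481,  0.046 ]))]
```

View pics/c2.png

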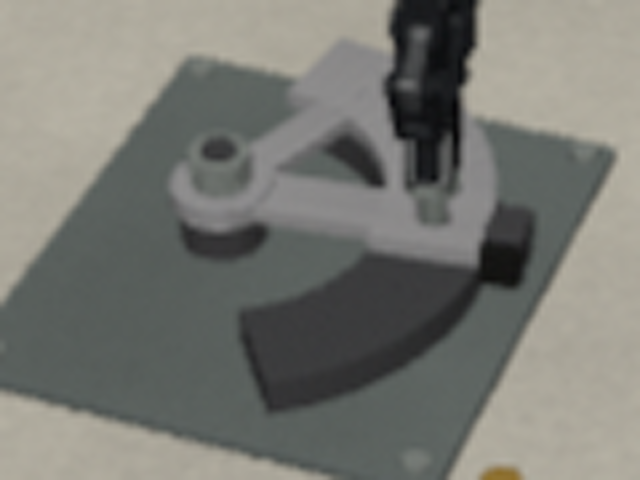

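>>> carry_out:
  rows:
    - [[0,-0.0025,0.0005,0],[0.0002,-0.0048,0.0006,0],[0.0002,-0.0048,0.0006,0]]

```text
clock: 8.63
position: [0.4778, -0.0498, 0.0796]
tool_rot: [3.14, 0.001, 3.141]
force: [-2.8, 10.9, 18.8]
grip_width: 0.0253
finger_force: 63.1
```

>>> carry_out:
  rows:
    - [[0,-0.0025,0,0],[0,-0.0048,0,0],[0,-0.0048,0,0]]

```text
clock: 8.88
position: [0.4779, -0.0546, 0.0796]
tool_rot: [3.14, 0.001, 3.141]
force: [-2.4, 10.9, 17.4]
grip_width: 0.0253
finger_force: 63.0
```

>>> carry_out:
  rows:
    - [[-0.0001,-0.0024,0,0],[-0.0002,-0.0048,0,0],[-0.0002,-0.0048,0,0]]

```text
clock: 9.13
position: [0.478, -0.0594, 0.0796]
tool_rot: [3.14, 0.001, 3.141]
force: [-2.8, 9.9, 19.0]
grip_width: 0.0253
finger_force: 63.0
```

>>> carry_out:
  rows:
    - [[-0.0002,-0.0024,0,0],[-0.0004,-0.0048,0,0],[-0.0004,-0.0048,0,0]]

```text
clock: 9.38
position: [0.4784, -0.0642, 0.0796]
tool_rot: [3.14, 0.001, 3.141]
force: [-2.7, 10.8, 18.8]
grip_width: 0.0255
finger_force: 63.1
```

>>> carry_out:
  rows:
    - [[-0.0003,-0.0024,0,0],[-0.0006,-0.0047,0,0],[-0.0006,-0.0047,0,0]]

```text
clock: 9.63
position: [0.4789, -0.0689, 0.0796]
tool_rot: [3.14, 0.001, 3.141]
force: [-3.3, 10.3, 18.5]
grip_width: 0.0254
finger_force: 63.1
```

>>> carry_out:
  rows:
    - [[-0.0004,-0.0024,0,0],[-0.0008,-0.0047,0,0],[-0.0008,-0.0047,0,0]]

```text
clock: 9.88
position: [0.4796, -0.0736, 0.0795]
tool_rot: [3.14, 0.001, 3.141]
force: [-3.9, 10.7, 17.5]
grip_width: 0.0257
finger_force: 63.0
```

>>> carry_out:
  rows:
    - [[-0.0005,-0.0024,0,0],[-0.0009,-0.0047,0,0],[-0.0009,-0.0047,0,0]]

```text
clock: 10.13
position: [0.4803, -0.0789, 0.0791]
tool_rot: [3.141, 0.0, 3.14]
force: [0.2, 4.3, 0.4]
grip_width: 0.0255
finger_force: 60.7
```

The pin has dropped: the vertical force went from 18 N to 0 N. I ease it on and down.

>>> carry_out:
  rows:
    - [[-0.0002,-0.001,0.001,0],[-0.0004,-0.002,0.002,0],[-0.0004,-0.002,0.002,0],[-0.0004,-0.002,0.002,0]]

```text
clock: 10.47
position: [0.4804, -0.081, 0.0768]
tool_rot: [3.141, -0.0, 3.14]
force: [-0.1, 5.6, -1.8]
grip_width: 0.0255
finger_force: 60.5
```

>>> carry_out:
  rows:
    - [[-0.0002,-0.0008,0.001,0],[-0.0003,-0.0015,0.002,0],[-0.0003,-0.0015,0.003,0],[-0.0003,-0.0015,0.003,0]]

```text
clock: 10.8
position: [0.4807, -0.0826, 0.0737]
tool_rot: [3.141, -0.0, 3.14]
force: [1.0, 4.7, -1.2]
grip_width: 0.0255
finger_force: 60.4
```

>>> carry_out:
  rows:
    - [[0,0,0.001,0],[0,0,0.002,0],[0,0,0.003,0],[0,0,0.003,0]]

```text
clock: 11.13
position: [0.4808, -0.0829, 0.0707]
tool_rot: [-3.141, 0.0, 3.14]
force: [1.7, 2.7, -1.8]
grip_width: 0.0253
finger_force: 60.4
```

>>> carry_out:
  rows:
    - [[0,0,0.0015,0],[0,0,0.003,0],[0,0,0.0045,0],[0,0,0.006,0],[0,0,0.0075,0],[0,0,0.009,0],[0,0,0.009,0]]

```text
clock: 11.72
position: [0.4808, -0.0828, 0.0616]
tool_rot: [-3.141, -0.0, 3.14]
force: [3.6, 0.3, -4.2]
grip_width: 0.0253
finger_force: 60.1
```

>>> carry_out:
  rows:
    - [[0,0,0.001,0],[0,0,0.002,0],[0,0,0.003,0],[0,0,0.0035,0],[0,0,0.0035,0]]

```text
clock: 12.13
position: [0.4809, -0.0827, 0.0595]
tool_rot: [-3.141, 0.001, 3.14]
force: [-7.2, 2.6, 35.7]
grip_width: 0.0255
finger_force: 65.3
```

>>> carry_out:
  rows:
    - [[0,0,-0.001,0],[0,0,-0.0015,0],[0,0,-0.0015,0],[0,0,-0.0015,0],[0,0,-0.0015,0],[0,0,-0.0015,0]]
  grip: 0.06

```text
clock: 12.63
position: [0.4806, -0.0828, 0.0597]
tool_rot: [-3.142, -0.0, 3.14]
force: [-0.2, -0.8, -0.4]
grip_width: 0.0598
finger_force: 0.0
```

>>> carry_out:
  rows:
    - [[0,0,-0.01,0],[0,0,-0.03,0],[0,0,-0.06,0],[0,0,-0.09,0],[0,0.0,-0.12,0],[0,0.03,-0.13,0],[0,0.06,-0.13,0],[0,0.1,-0.13,0],[0,0.14,-0.13,0],[0,0.16,-0.13,0],[0,0.16,-0.13,0],[0,0.16,-0.13,0]]

```text
clock: 13.63
position: [0.4808, 0.0782, 0.1905]
tool_rot: [3.142, 0.0, -3.141]
force: [-0.2, -0.6, -0.3]
grip_width: 0.0602
finger_force: 0.0
```

```bash
python3 - <<'E'
from h import *
np.set_printoptions(precision=4,suppress=True)
s=bot.grab_frame('side');t=bot.grab_frame('top');o=bot.observe();print(o['clock'],o['position'],o['force'],o['grip_width'])
save(s,'s3.png');save(t,'t3.png')
for q,p in(('s',s),('t',t)):
  print(q,[(np.round(r['position'],1),round(r['conf'],2),at(p,r['position'],.012)) for r in bot.spot_point(p,'pin_tip')[:4]])
  print('expected collar rim/top centre px',proj(p,(.481,-.083,.052)),proj(p,(.481,-.083,.1)))
a=cv2.imread('pics/s3.png')[140:230,260:380];b=cv2.imread('pics/t3.png')[160:250,290:410]
cv2.imwrite('pics/c3.png',np.vstack([cv2.resize(x,(400,300),interpolation=2) for x in(a,b)]))
E
```

```text
13.7333 [0.4809 0.0764 0.1903] [-0.1796  0.4215 -0.7853] 0.05962782151744759
s [(array([291.1, 324.7]), 0.83, array([0.4592, 0.3963, 0.012 ])), (array([323.1, 191.3]), 0.64, array([ 0.4803, -0.0849,  0.012 ])), (array([332.9, 299.3]), 0.59, array([0.3799, 0.307 , 0.012 ])), (array([249.7, 315.5]), 0.54, array([0.5584, 0.3903, 0.012 ]))]
expected collar rim/top centre px [322.7069 181.0019] [322.6478 167.7116]
t [(array([208.2, 193.1]), 0.51, array([0.5571, 0.3802, 0.012 ]))]
expected collar rim/top centre px [348.5005 214.9584] [349.3244 213.2623]
```

View pics/c3.png

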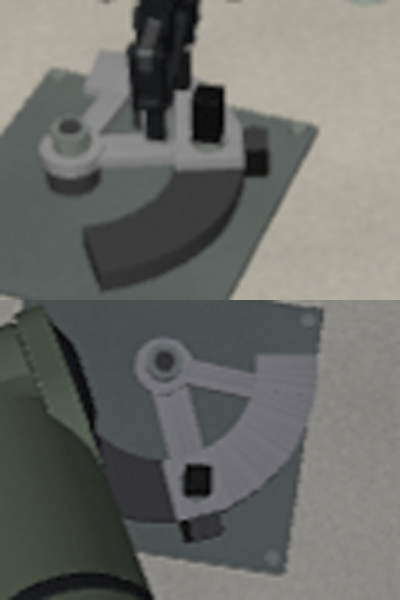

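The close crop shows the pin upright at side (323,175), with its collar seated on the bracket. The bracket is held well away from rest and the gripper is clear, so I hand in.

```bash
python3 -c "
from workcell import bot
print(bot.job_done())"
```

```text
the job is handed in; nothing more can be done
None
```

I handed the job in at about 13.7 s: the pin is pushed home in the lock hole at a bracket angle of about 0.8 rad, its collar seated on the bracket and the gripper clear; no verdict was returned.

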